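# Rebuild a coffee-grinder burr set and show it to the phone

## Robot

A 6-joint arm with a two-finger parallel gripper is mounted at the origin on the work surface. World frame = base frame: x ahead of the robot, y to its left, z up, the work surface at z = 0. Lengths are in m, angles in degrees, forces in N, time in s.
With the tool pointing down it reaches from about 0.375 to 0.825 m from the base axis. Payload 5.5 kg.
Tool frame: the origin (TCP) lies at the very end of the fingers, on their centre line; the grasp point (between the pads) lies 19 mm behind it; z points along the fingers, y is the line along which they close (so a half turn about z gives the same grasp; the last joint's range is limited). The gripper opens to 85 mm and grips with 20 to 120 N. Pads are 22 mm wide; open, the fingers measure 114 mm over their backs; the gripper's body (76 mm by 85 mm) begins 54 mm behind the grasp point. The pads swing forward as they close: fully open they stand 13 mm farther back than shut.
Start: joints at [-68.87, 17.962, -2.699, 69.339, 0, 90], TCP at [0.216, -0.56, 0.231] pointing down, gripper open.
Joint ranges: [-152.73, 152.73], [-39.44, 99.34], [-58.76, 71.6], [-118.89, 123.64], [-81.53, 83.1], [-180, 180]. Speed limits (degrees/s): [136.94, 136.94, 172.46, 180, 180, 180].

## Interface

Orientations are given as [roll, pitch, yaw] about the fixed x, y, z axes, in that order (R = Rz(yaw) Ry(pitch) Rx(roll)).
In Python, from plant import r, eyes, telemetry gives the robot as it stands (r), with the cameras (eyes) and the readings (telemetry).
- The arm moves only by the shell command python3 inch.py 'ROWS' [FORCE]. ROWS is a JSON list of rows, 1 to 12 of them, each of 7 numbers: dx, dy, dz in m, then a rotation vector rx, ry, rz in degrees, then the finger opening in m; each row shifts and turns the commanded pose from where the row before left it, along the tool's axes as they then stand; what a row does not reach is not made up. A row lasts 1/8 s, in which the tool goes at most 0.0625 m and 10.7 degrees, less where a joint would pass 70% of its speed; a pose out of reach is approached as far as the arm can. The fingers move at their own pace and stop on an object; FORCE is the grip in N (left out, the last holds). Time passes only in rows, so rows that do not move let the fingers close. It prints the time, the measured TCP pose, the force, the opening and the grip force at its end.
- telemetry.state(): the state, without advancing time (a new reading comes with each control period).
- eyes.grab_frame(name): name is "scene" or "top"; returns the picture (480x640x3 uint8, red, green, blue); there is no depth.
- eyes.get_calibration(name): a dict with "fov_y" (degrees; the focal length in pixels is half the picture's height over the tangent of half this angle, whatever the lens; pixels are square), "cx", "cy" (the principal point, pixels), "T" (4x4, takes a point from camera to world coordinates). Camera axes: x right, y down, z forward; pixel columns grow to the right and rows downward; lengths in m; the calibration is good to about 2 mm. A picture is of the moment at which its call begins. get_calibration takes no time and is no camera call.
- r.finish_job(): hands the job in; it is judged then, once.
The state is a dict: "clock": time; "joints": joint angles; "joint_velocities": joint speeds; "effort": joint torques, N m; "ee_pos": TCP position; "orientation": TCP orientation; "contact_force": force on the tool from outside, world axes, zero at the start; "ft_torque": the same for the moment, N m; "grip_width": finger opening in m; "grasp_force": force on a finger pad.
Only numpy, scipy, OpenCV 4.12 (cv2) and the standard library are available. Lean on these libraries where they do the work, as an engineer would, in place of code of your own. Each camera call takes 0.05 s, during which the arm holds its last target. There are 200 camera calls.

## Task

Rebuild the coffee grinder's burr set: seat the black carrier squarely in the pocket of the wooden dock, thread the brass spacer ring over its shaft, then the dark toothed burr disc on top, each lying flat. Then lift the whole set out by the carrier and hold it upright in front of the phone at the height of its lens, 16 cm away and centred, one orange end facing the phone squarely, and finish while still holding it there. Do not touch the phone, and leave the mug, jar, bowl, screwdriver and brush where they are.

Things in the scene. Friction and masses are not known exactly. Their poses are not given: they have to be found in the camera images.
- carrier: Loose upright black block 78 mm (its x) by 50 mm (y) by 42 mm high, 0.3 kg, an orange plate on each 50 mm wide end (its +x and -x faces, alike). A steel shaft, diameter 11 mm, tip tapered, rises 32 mm from the middle of its top (74 mm in all). Origin: centre of the underside; z up along the shaft. Grip it across its 50 mm width (along y).
- carrier_mid (a point): The middle of the carrier's black block, 21 mm above its underside; axes as the carrier's.
- spacer: Loose brass spacer ring lying flat on the worktop: outer diameter 50 mm, hole 15 mm, 14 mm high, about 0.07 kg. Origin: centre of its underside; z is its axis.
- burr: Loose dark steel burr disc lying flat on the worktop, bright radial teeth on its upper face: outer diameter 50 mm, hole 15 mm, 12 mm high (teeth stand 1 mm proud), about 0.09 kg. Origin: centre of its underside; z is its axis.
- dock: Wooden dock fixed to the worktop: block 120 mm (its x) by 92 mm (y) by 18 mm high; in its top one rectangular pocket 82 mm (x) by 54 mm (y), 10 mm deep, mouth chamfered 3 mm. Takes the carrier either way round, carrier's x along the dock's x, 2 mm play each side. Origin: centre of the underside.
- pocket (a point): Centre of the floor of the dock's pocket, 8 mm above the worktop; axes as the dock's. The seated carrier's origin comes here.
- phone: Black phone, 74 mm wide, upright on an aluminium stand fixed to the worktop; top 232 mm above the worktop. Its lens, in the middle of its screen side 200 mm above the worktop, looks level along the phone's -x (towards the robot). Origin: on the worktop below the lens; the stand reaches 80 mm behind it (+x), 20 mm in front, 43 mm to each side; z up.
- view (a point): Point in the air where the middle of the carrier's block is to be held: 160 mm straight in front of the lens and at its height, 200 mm above the worktop; axes as the phone's. The carrier's x must lie along this x (either way round).
- mug: Bystander: blue mug, radius 40 mm, height 90 mm. Origin: centre of its underside.
- jar: Bystander: amber jar with black cap, radius 36 mm, height 120 mm. Origin: centre of its underside.
- bowl: Bystander: white bowl, radius 50 mm, height 45 mm. Origin: centre of its underside.
- driver: Bystander: screwdriver 170 mm long lying along its x. Origin: under its middle.
- brush: Bystander: cleaning brush 170 mm long lying along its x. Origin: under its middle.

How it is judged:
By the outcome, as a careful person would: the job done as asked, in the order asked, and still so for the second after the job is handed in, while the arm keeps its last pose, push and grip.
It also fails if it takes over 72 s, if anything falls off the work surface, if the arm or the gripper's body presses on something with over 40 N, if the wrist force passes 120 N, or if a joint passes its speed limit or range.

## Working session

There is one attempt and no reset: what is moved stays moved. The work goes in short steps, Python scripts to look and compute and a shell command to move; the robot and the scene stay as the last step left them, time stands still between calls to the robot, and variables do not carry over. Pictures are saved under pics/ and viewed, at most 10 in all, crops included, and the job is handed in when it is done.

```bash
ls; mkdir -p pics
python3 - <<'E'
from plant import r, eyes, telemetry
import cv2,json
for n in("scene","top"):
    cv2.imwrite(f"pics/{n}0.png",eyes.grab_frame(n)[:,:,::-1]); c=eyes.get_calibration(n); print(n,c)
print(telemetry.state())
E
```

```text
inch.py
pics
plant.py
scene {'fov_y': 47.91927764168318, 'cx': 320.0159562507137, 'cy': 234.56775487640184, 'T': array([[ 0.73955115,  0.47076996, -0.48108184,  1.13488735],
       [ 0.67307285, -0.51076338,  0.53487728, -0.62576536],
       [ 0.00608517, -0.71937224, -0.69459813,  0.96953836],
       [ 0.        ,  0.        ,  0.        ,  1.        ]])}
top {'fov_y': 49.20308041739196, 'cx': 324.88268559877946, 'cy': 244.010280357391, 'T': array([[ 0.00567678, -0.99716995,  0.07496579,  0.4455134 ],
       [-0.99992917, -0.00644474, -0.01000624,  0.0069692 ],
       [ 0.01046106, -0.07490368, -0.9971359 ,  1.55076988],
       [ 0.        ,  0.        ,  0.        ,  1.        ]])}
{'clock': 0.1, 'joints': array([-6.88687640e+01,  1.79986420e+01, -2.74776946e+00,  6.93389028e+01,
        1.88029503e-03,  9.00001688e+01]), 'joint_velocities': array([-0.01652731, -0.12806761,  0.17238322,  0.10227069, -0.03226581,
        0.04764859]), 'effort': array([ 5.64624042e-04, -5.40767777e+01,  3.40541553e+01,  1.11518838e-02,
        1.34631414e-04,  1.00374749e-05]), 'ee_pos': array([ 0.21613149, -0.55917982,  0.23054202]), 'orientation': array([-1.79914686e+02, -1.88004166e-03,  2.11310644e+01]), 'contact_force': array([ 0.23906366,  0.29831321, -0.22908116]), 'ft_torque': array([0.01316058, 0.05512544, 0.00358722]), 'grasp_force': 0.0, 'grip_width': 0.08555276369230747}
```

View pics/top0.png

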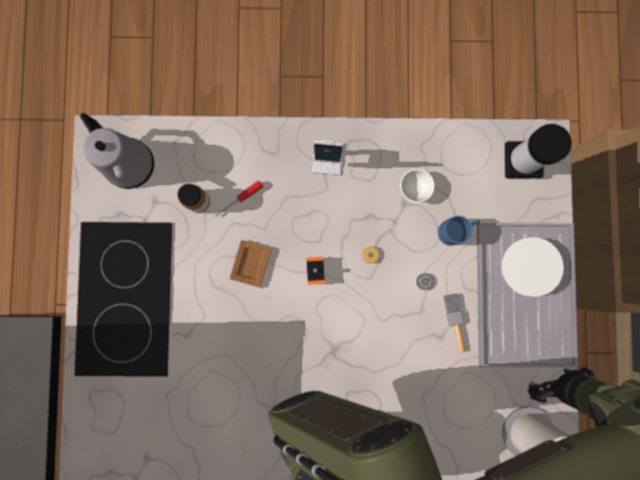

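View pics/scene0.png

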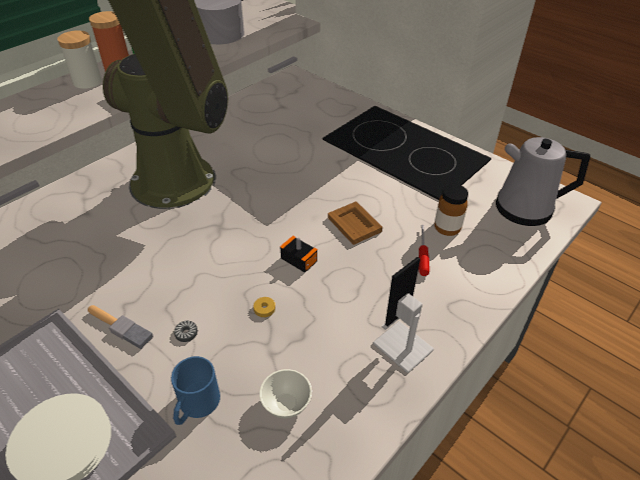

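Run:
```python
import cv2,numpy as np
t=cv2.imread("pics/top0.png");s=cv2.imread("pics/scene0.png")
R=lambda im,u,v,w,h,k:cv2.resize(im[v:v+h,u:u+w],None,fx=k,fy=k,interpolation=cv2.INTER_CUBIC)
# 6 tiles of 266x300
tiles=[R(t,225,230,66,75,4),R(t,295,240,66,75,4),R(t,350,222,100,75,4)[:, :266],
       R(s,320,190,66,75,4),R(s,270,218,66,75,4),R(t,295,120,66,75,4)]
f=lambda a:cv2.copyMakeBorder(a,0,300-a.shape[0],0,266-a.shape[1],0)
tiles=[f(a[:300,:266]) for a in tiles]
cv2.imwrite("pics/comp.png",np.vstack([np.hstack(tiles[:3]),np.hstack(tiles[3:])]))
tiles=[R(s,240,285,50,50,5),R(s,160,305,50,50,5),R(t,400,260,50,50,5),R(s,365,245,75,125,4),R(t,350,235,50,50,5)]
f=lambda a:cv2.copyMakeBorder(a,0,max(0,300-a.shape[0]),0,max(0,266-a.shape[1]),0)[:300,:266]
tiles=[f(a) for a in tiles]+[np.zeros((300,266,3),np.uint8)]
cv2.imwrite("pics/comp2.png",np.vstack([np.hstack(tiles[:3]),np.hstack(tiles[3:])]))
```

```text
(no output)
```

View pics/comp.png

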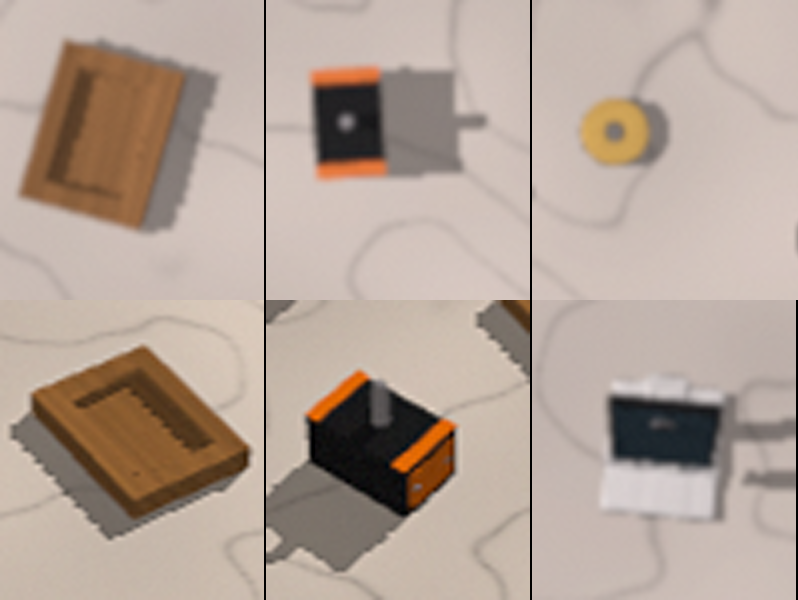

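View pics/comp2.png

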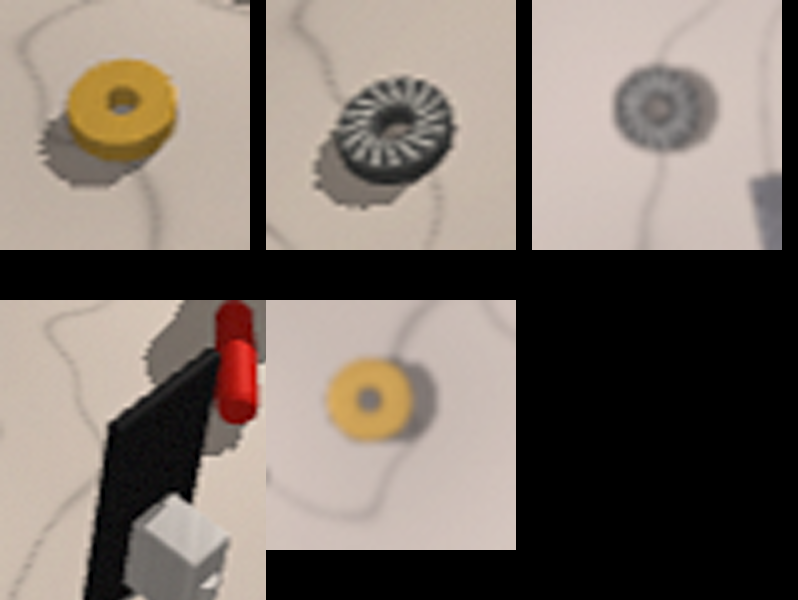

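```bash
cat > h.py <<'E'
import numpy as np,cv2
from scipy.optimize import minimize
from plant import r, eyes, telemetry
def cal(n):
    c=eyes.get_calibration(n);return 240/np.tan(np.radians(c["fov_y"]/2)),c["cx"],c["cy"],np.linalg.inv(c["T"])
C={n:cal(n) for n in("scene","top")}
def proj(n,P):
    f,cx,cy,W=C[n];p=np.c_[P,np.ones(len(P))]@W.T
    return np.c_[f*p[:,0]/p[:,2]+cx,f*p[:,1]/p[:,2]+cy]
def box(a,b,h,z0=0):return np.array([[x*a/2,y*b/2,z0+z] for x in(-1,1) for y in(-1,1) for z in(0,h)])
def cyl(d,h,z0=0):
    t=np.linspace(0,2*np.pi,40,endpoint=False);return np.vstack([np.c_[d/2*np.cos(t),d/2*np.sin(t),0*t+z] for z in(z0,z0+h)])
M={"dock":[box(.12,.092,.018)],"carrier":[box(.078,.05,.042)],"spacer":[cyl(.05,.014)],"burr":[cyl(.05,.012)]}
K=8
def place(P,q,z=0):
    c,s=np.cos(q[2]),np.sin(q[2]);return np.c_[q[0]+c*P[:,0]-s*P[:,1],q[1]+s*P[:,0]+c*P[:,1],P[:,2]+z]
def render(n,parts,q,roi,z=0,off=0.5):
    u,v,w,h=roi;m=np.zeros((h*K,w*K),np.uint8)
    for P in parts:
        uv=proj(n,place(P,q,z))+off-[u,v]
        hull=cv2.convexHull((uv*K*16-8).astype(np.int32).reshape(-1,1,2));cv2.fillConvexPoly(m,hull,255,shift=4)
    return cv2.resize(m,(w,h),interpolation=cv2.INTER_AREA)/255.
def fit(parts,obs,q0,yaw=True,z=0,off=0.5):
    # obs: list of (cam,roi,mask float)
    def cost(x):
        q=[q0[0]+x[0]*.01,q0[1]+x[1]*.01,q0[2]+(x[2]*.1 if yaw else 0)]
        return sum(np.sum((render(n,parts,q,roi,z,off)-m)**2) for n,roi,m in obs)
    x=minimize(cost,[0,0,0][:3 if yaw else 2],method="Nelder-Mead",options=dict(initial_simplex=np.vstack([np.zeros(3),np.eye(3)])[:4 if yaw else 3,:3 if yaw else 2],xatol=1e-3)).x
    return np.array([q0[0]+x[0]*.01,q0[1]+x[1]*.01,q0[2]+(x[2]*.1 if yaw else 0)]),cost(x)
def ground(n,uv,z):
    f,cx,cy,W=C[n];T=np.linalg.inv(W);d=T[:3,:3]@np.array([(uv[0]-cx)/f,(uv[1]-cy)/f,1]);o=T[:3,3];return o+d*(z-o[2])/d[2]
def hullmask(m):
    c=max(cv2.findContours(m,0,2)[0],key=cv2.contourArea);o=np.zeros_like(m);cv2.drawContours(o,[c],-1,1,-1);return o
E
cat > meas.py <<'E'
from h import *
I={n:cv2.imread(f"pics/{n}0.png").astype(int) for n in C}
sat=lambda a:(a[...,2]-a[...,0]>60)
# orange/yellow/brown; carrier: dark or orange; burr: dark
seg={"dock":lambda a:sat(a),"spacer":sat,"carrier":lambda a:sat(a)|(a.max(2)<75),"burr":lambda a:a.max(2)<100}
roi={"dock":{"top":(222,230,60,65),"scene":(320,195,70,55)},"carrier":{"top":(298,245,46,50),"scene":(272,225,50,52)},
"spacer":{"top":(355,238,34,34),"scene":(245,288,38,38)},"burr":{"top":(410,266,34,34),"scene":(165,310,40,40)}}
c0={"dock":(253,264),"carrier":(317,271),"spacer":(371,255),"burr":(425.2,281.6)}
for k in M:
    obs=[]
    for n in("top","scene"):
        u,v,w,h=roi[k][n];m=seg[k](I[n][v:v+h,u:u+w]).astype(np.uint8)
        m=hullmask(cv2.morphologyEx(m,cv2.MORPH_CLOSE,np.ones((5,5))) if k=="burr" else m)
        if k=="carrier" and n=="scene": m=cv2.morphologyEx(m,cv2.MORPH_OPEN,np.ones((3,3)))
        obs.append((n,(u,v,w,h),m.astype(float)))
    g=ground("top",c0[k],.01); q0=[g[0],g[1],{"dock":-1.87,"carrier":1.57}.get(k,0)]
    if k=="dock": q0[2]=np.radians(75)
    if k=="carrier": q0[2]=np.radians(93)
    for nm,o in(("both",obs),("top",obs[:1]),("scene",obs[1:])):
        for off in((0.5,0) if nm=="both" else (0.5,)):
            q,c=fit(M[k],o,q0,k in("dock","carrier"),off=off)
            print(k,nm,off,np.round(q[:2],4),round(np.degrees(q[2]),2),"cost",round(c,1),"area",[int(x[2].sum()) for x in o])
E
python3 meas.py
```

```text
dock both 0.5 [0.5009 0.2126] 49.69 cost 904.4 area [1216, 1112]
dock both 0 [0.5069 0.2196] 67.14 cost 1014.6 area [1216, 1112]
dock top 0.5 [0.5038 0.2103] 164.48 cost 90.8 area [1216]
dock scene 0.5 [0.4986 0.217 ] 52.69 cost 406.0 area [1112]
carrier both 0.5 [0.483  0.0193] 3.53 cost 119.6 area [453, 839]
carrier both 0 [0.4839 0.0188] 2.33 cost 137.2 area [453, 839]
carrier top 0.5 [0.4836 0.0195] 183.7 cost 41.6 area [453]
carrier scene 0.5 [0.4828 0.0194] 3.44 cost 76.6 area [839]
spacer both 0.5 [ 0.5318 -0.1423] 0.0 cost 33.9 area [222, 362]
spacer both 0 [ 0.532  -0.1427] 0.0 cost 56.4 area [222, 362]
spacer top 0.5 [ 0.5314 -0.1423] 0.0 cost 7.7 area [222]
spacer scene 0.5 [ 0.5321 -0.1421] 0.0 cost 25.1 area [362]Traceback (most recent call last):
  File "meas.py", line 13, in <module>
    m=hullmask(cv2.morphologyEx(m,cv2.MORPH_CLOSE,np.ones((5,5))) if k=="burr" else m)
  File "h.py", line 33, in hullmask
    c=max(cv2.findContours(m,0,2)[0],key=cv2.contourArea);o=np.zeros_like(m);cv2.drawContours(o,[c],-1,1,-1);return o
ValueError: max() iterable argument is empty
```

```bash
sed -i 's/if k=="dock": q0\[2\]=np.radians(75)/if k=="dock": q0[2]=np.radians(-16)/; s/np.radians(93)/np.radians(4)/; s/"burr":lambda a:a.max(2)<100/"burr":lambda a:a.max(2)<TH/; s/^for k in M:/import sys\nTH=118\nfor k in ("dock","burr"):/' meas.py; python3 meas.py
python3 - <<'E'
import cv2
print(cv2.imread("pics/top0.png")[281,412:448].max(1)); print(cv2.imread("pics/scene0.png")[328,165:205].max(1))
E
```

```text
dock both 0.5 [0.5023 0.2116] -16.06 cost 327.0 area [1216, 1112]
dock both 0 [0.5018 0.211 ] -16.1 cost 331.6 area [1216, 1112]
dock top 0.5 [0.5033 0.2105] -15.39 cost 90.9 area [1216]
dock scene 0.5 [0.4959 0.2175] -18.32 cost 215.1 area [1112]
burr both 0.5 [ 0.4556 -0.3055] 0.0 cost 161.1 area [170, 493]
burr both 0 [ 0.4568 -0.3059] 0.0 cost 174.8 area [170, 493]
burr top 0.5 [ 0.4528 -0.3044] 0.0 cost 62.4 area [170]
burr scene 0.5 [ 0.4557 -0.3059] 0.0 cost 93.8 area [493]
[215 215 217 206 158 108 117 140 142 125 112 118 127 135 133 113 110 124
 128 121 113 115 128 134 147 186 208 212 212 211 210 211 208 200 195 201]
[194 193 192 195 195 195 193 197 200 164 100 107 108  92 109 116  79  61
  46  44  41  43  42  44  59  82 106 154 165 129  92  70 154 204 200 200
 199 198 199 198]
```

```bash
sed -i 's/^sat=.*/sat=lambda a:(a[...,2]-a[...,0]>.4*a[...,2])\&(a[...,2]>30)/; s/for k in ("dock","burr"):/for k in M:/; s/        u,v,w,h=roi\[k\]\[n\]/        TH=130 if n=="top" else 88\n&/; s/    g=ground/    cv2.imwrite(f"pics\/m_{k}.png",np.hstack([cv2.resize((o[2]*255).astype(np.uint8),(300,300)) for o in obs]))\n&/' meas.py; python3 meas.py
python3 - <<'E'
import cv2,numpy as np
cv2.imwrite("pics/masks.png",cv2.resize(np.vstack([np.hstack([cv2.imread(f"pics/m_{a}.png") for a in p]) for p in(("dock","carrier"),("spacer","burr"))]),(800,400)))
E
```

```text
dock both 0.5 [0.504  0.2102] -15.76 cost 94.8 area [1233, 1339]
dock both 0 [0.5047 0.2091] -15.7 cost 124.3 area [1233, 1339]
dock top 0.5 [0.5036 0.2103] -14.9 cost 73.5 area [1233]
dock scene 0.5 [0.5039 0.2101] -16.11 cost 21.0 area [1339]
carrier both 0.5 [0.4833 0.0193] 3.84 cost 104.4 area [443, 839]
carrier both 0 [0.4833 0.0188] 3.73 cost 132.4 area [443, 839]
carrier top 0.5 [0.4831 0.0194] 4.48 cost 30.0 area [443]
carrier scene 0.5 [0.4831 0.019 ] 3.41 cost 74.4 area [839]
spacer both 0.5 [ 0.5318 -0.1427] 0.0 cost 40.4 area [210, 361]
spacer both 0 [ 0.5326 -0.1433] 0.0 cost 61.1 area [210, 361]
spacer top 0.5 [ 0.5312 -0.1429] 0.0 cost 16.1 area [210]
spacer scene 0.5 [ 0.532  -0.1428] 0.0 cost 23.3 area [361]
burr both 0.5 [ 0.4539 -0.3044] 0.0 cost 65.9 area [230, 370]
burr both 0 [ 0.455  -0.3048] 0.0 cost 94.4 area [230, 370]
burr top 0.5 [ 0.4532 -0.305 ] 0.0 cost 11.6 area [230]
burr scene 0.5 [ 0.4548 -0.3035] 0.0 cost 47.7 area [370]
```

View pics/masks.png

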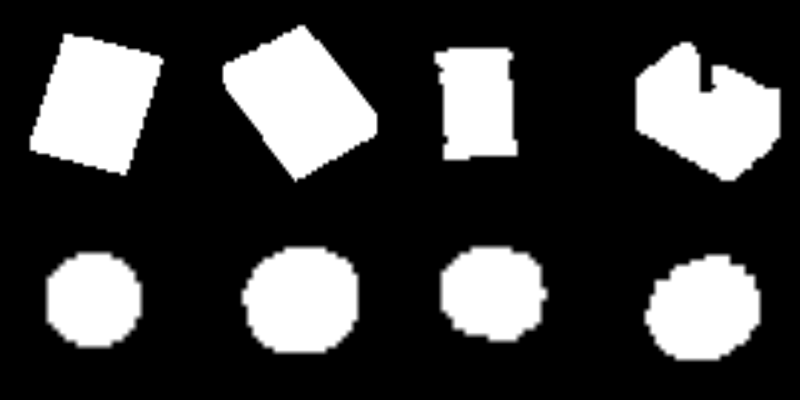

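Run:
```python
from h import *
t=cv2.imread("pics/top0.png");s=cv2.imread("pics/scene0.png")
R=lambda im,u,v,w,h,k:cv2.resize(im[v:v+h,u:u+w],(w*k,h*k),interpolation=cv2.INTER_NEAREST)
a=R(t,306,136,44,34,9); b=R(s,384,248,44,50,9)
cv2.imwrite("pics/phone.png",np.hstack([cv2.copyMakeBorder(a,0,450-a.shape[0],0,4,0),b]))
for n,p in(("top",(314.25,144.25)),("top",(342.5,145.75)),("scene",(393,275.5)),("scene",(418.25,257.5))): print(n,ground(n,np.array(p)-.5,.232))
```

```text
top [0.80179668 0.02368973 0.232     ]
top [ 0.79850443 -0.04865154  0.232     ]
scene [ 0.79298725 -0.04672024  0.232     ]
scene [0.80077646 0.02214025 0.232     ]
```

View pics/phone.png

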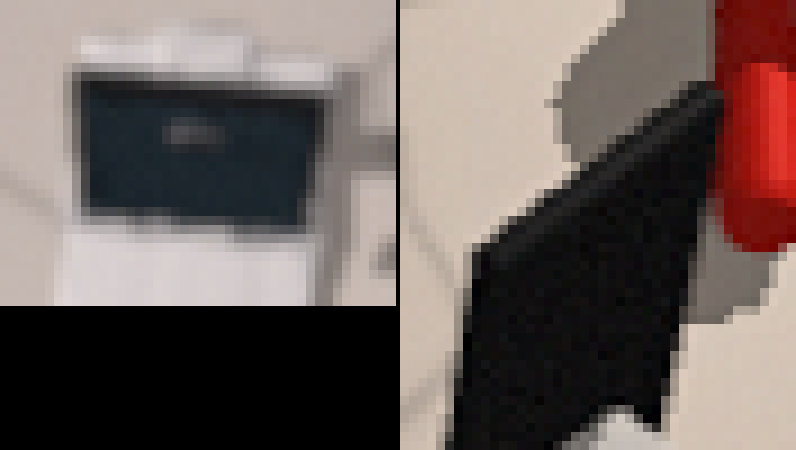

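```bash
cat > ph.py <<'E'
from h import *
t=cv2.imread("pics/top0.png").astype(int);s=cv2.imread("pics/scene0.png").astype(int)
# top view: dark mask (phone incl. top face and screen); scene: dark mask upper part
rt=(308,138,42,18); rs=(380,250,45,40)
crop=lambda im,q:im[q[1]:q[1]+q[3],q[0]:q[0]+q[2]]
mt=np.clip((150-crop(t,rt).max(2))/100.,0,1); ms=(crop(s,rs).max(2)<75).astype(float)
red=(crop(s,rs)[...,2]-crop(s,rs)[...,0]>60)
def cost(x,full=False):
    T=x[3]*.01; P=[box(T,.074,.232-.1,.1)+[T/2,0,0]]
    q=[.79+x[0]*.01,-.012+x[1]*.01,x[2]*.1]
    a=render("top",P,q,rt); b=render("scene",P,q,rs)
    wt=np.ones_like(mt); 
    ws=(~red).astype(float); ws[30:]=0
    wt[14:]=0
    return np.sum(wt*(a-mt)**2)+np.sum(ws*(b-ms)**2)
for x0 in([0,0,0,.8],[.5,.1,-.5,1]):
    o=minimize(cost,x0,method="Nelder-Mead",options=dict(initial_simplex=np.vstack([x0,np.array(x0)+np.eye(4)*.5]),xatol=1e-3,maxiter=600))
    x=o.x;print(.79+x[0]*.01,-.012+x[1]*.01,np.degrees(x[2]*.1),x[3]*.01,o.fun)
for n,p in(("top",(314.3,144.0)),("top",(342.3,146.2)),("scene",(392.6,275.3)),("scene",(416.8,257.1)),("scene",(419.6,258.2))): print(n,ground(n,np.array(p)-.5,.232).round(4))
E
python3 ph.py
```

```text
0.796123194513388 -0.011408964313843683 -5.25591551420226 0.004180035007835043 18.648988004613614
0.7961369982519874 -0.011327919093368801 -5.376148553648981 0.00415136102219718 18.962445905420992
top [0.8024 0.0236 0.232 ]
top [ 0.7973 -0.0481  0.232 ]
scene [ 0.7922 -0.0468  0.232 ]
scene [0.7982 0.0211 0.232 ]
scene [0.8037 0.0224 0.232 ]
```

```bash
cat > plan.py <<'E'
import sys,numpy as np
from scipy.spatial.transform import Rotation as Ro
from plant import r, eyes, telemetry
s=telemetry.state();x,y,z,yaw=map(float,sys.argv[1:5])
R0=Ro.from_euler("xyz",s["orientation"],degrees=True)
d=(yaw-s["orientation"][2]+90)%180-90
R1=Ro.from_euler("xyz",[180,0,s["orientation"][2]+d],degrees=True)
rv=(R0.inv()*R1).as_rotvec(degrees=True)
t=R1.inv().apply(np.array([x,y,z])-s["ee_pos"])
print("t",round(s["clock"],2),"pos",s["ee_pos"].round(4),"ori",s["orientation"].round(2),"F",s["contact_force"].round(1),"g",round(s["grip_width"],4),round(s["grasp_force"],1))
print("rot",rv.round(2),"then trans",t.round(4),"rows>=",int(np.ceil(np.linalg.norm(t)/.06)))
E
python3 plan.py 0.4832 0.0192 0.15 3.7
```

```text
t 0.1 pos [ 0.2161 -0.5592  0.2305] ori [-179.91   -0.     21.13] F [ 0.2  0.3 -0.2] g 0.0856 0.0
rot [-8.000e-02  1.000e-02  1.743e+01] then trans [ 0.3038 -0.5599  0.0805] rows>= 11
```

```bash
python3 inch.py '[[0,0,0,0,0,8.7,0.085],[0,0,0,0,0,8.7,0.085],[0.025,-0.047,0,0,0,0,0.085],[0.025,-0.047,0,0,0,0,0.085],[0.025,-0.047,0,0,0,0,0.085],[0.025,-0.047,0,0,0,0,0.085],[0.025,-0.047,0,0,0,0,0.085],[0.025,-0.047,0,0,0,0,0.085],[0.025,-0.047,0,0,0,0,0.085],[0.025,-0.047,0,0,0,0,0.085],[0.025,-0.047,0,0,0,0,0.085],[0.025,-0.047,0,0,0,0,0.085]]' 40; python3 plan.py 0.4832 0.0192 0.10 3.7
```

```text
clock: 1.6
ee_pos: [0.4355, -0.0727, 0.2312]
orientation: [180.0, -0.0, 3.7]
contact_force: [1.2, -1.4, 0.2]
grip_width: 0.0847
grasp_force: 0.0
t 1.6 pos [ 0.4355 -0.0727  0.2312] ori [179.99  -0.     3.73] F [ 1.2 -1.4  0.2] g 0.0847 0.0
rot [ 0.01 -0.    0.03] then trans [ 0.0536 -0.0886  0.1312] rows>= 3
```

```bash
python3 inch.py '[[0.027,-0.0443,0,0,0,0,0.085],[0.0266,-0.0443,0,0,0,0,0.085],[0,0,0.05,0,0,0,0.085],[0,0,0.05,0,0,0,0.085],[0,0,0.03,0,0,0,0.085],[0,0,0,0,0,0,0.085]]'; python3 plan.py 0.4832 0.0192 0.011 3.7
```

```text
clock: 2.35
ee_pos: [0.4803, 0.0175, 0.099]
orientation: [-180.0, 0.3, 3.7]
contact_force: [0.3, -0.4, -0.4]
grip_width: 0.0852
grasp_force: 0.0
t 2.35 pos [0.4803 0.0175 0.099 ] ori [-179.99    0.32    3.74] F [ 0.3 -0.4 -0.4] g 0.0852 0.0
rot [-0.01  0.32  0.04] then trans [ 0.003  -0.0015  0.088 ] rows>= 2
```

```bash
python3 inch.py '[[0.003,-0.0015,0.03,0,0.3,0,0.085],[0,0,0.03,0,0,0,0.085],[0,0,0.02,0,0,0,0.085],[0,0,0.008,0,0,0,0.085],[0,0,0,0,0,0,0.085],[0,0,0,0,0,0,0.085]]'; python3 plan.py 0.4832 0.0192 0.011 3.7
python3 - <<'E'
from h import *
t=eyes.grab_frame("scene")[:,:,::-1]
cv2.imwrite("pics/g1.png",cv2.resize(t[150:310,220:420],None,fx=3,fy=3))
E
```

```text
clock: 3.1
ee_pos: [0.4872, 0.0192, 0.0145]
orientation: [180.0, -0.4, 3.7]
contact_force: [-0.3, 0.0, -0.2]
grip_width: 0.085
grasp_force: 0.0
t 3.1 pos [0.4872 0.0192 0.0145] ori [180.    -0.41   3.72] F [-0.3  0.  -0.2] g 0.085 0.0
rot [ 0.   -0.41  0.02] then trans [-0.004  -0.0002  0.0035] rows>= 1
```

View pics/g1.png

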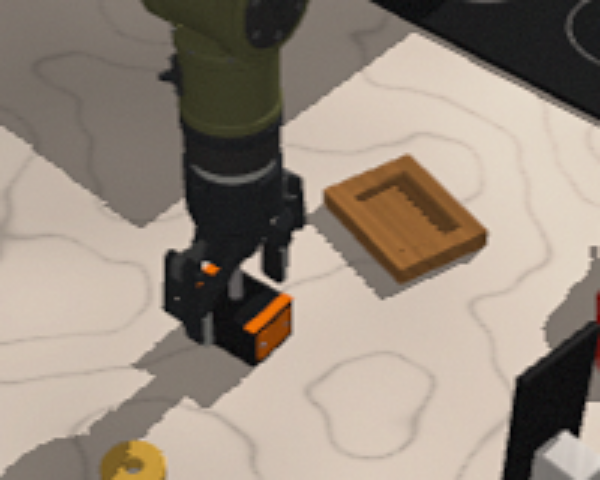

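```bash
python3 inch.py '[[0,0,0.002,0,-0.3,0,0.085],[0,0,0,0,0,0,0.085],[0,0,0,0,0,0,0.085]]'; python3 plan.py 0.4832 0.0192 0.011 3.7
```

```text
clock: 3.52
ee_pos: [0.4861, 0.0192, 0.0114]
orientation: [-180.0, 0.0, 3.7]
contact_force: [0.0, -0.3, 1.0]
grip_width: 0.0852
grasp_force: 0.0
t 3.52 pos [0.4861 0.0192 0.0114] ori [-180.      0.      3.73] F [ 0.  -0.3  1. ] g 0.0852 0.0
rot [-0.    0.    0.03] then trans [-0.0029 -0.0002  0.0004] rows>= 1
```

```bash
python3 inch.py '[[-0.0029,0,0,0,0,0,0.085],[0,0,0,0,0,0,0.06],[0,0,0,0,0,0,0.04],[0,0,0,0,0,0,0.04],[0,0,0,0,0,0,0.04],[0,0,0,0,0,0,0.04],[0,0,0,0,0,0,0.04]]' 50; python3 plan.py 0.4832 0.0192 0.09 -15.8
```

```text
clock: 4.4
ee_pos: [0.4834, 0.0192, 0.0116]
orientation: [-180.0, -0.0, 3.7]
contact_force: [-1.6, 1.0, 5.9]
grip_width: 0.0495
grasp_force: 52.7
t 4.4 pos [0.4834 0.0192 0.0116] ori [-1.7998e+02 -2.0000e-02  3.7400e+00] F [-1.6  1.   5.9] g 0.0495 52.7
rot [-2.000e-02 -1.000e-02  1.954e+01] then trans [-0.0002  0.0001 -0.0784] rows>= 2
```

```bash
python3 inch.py '[[0,0,-0.03,0,0,0,0.04],[0,0,-0.03,0,0,0,0.04],[0,0,-0.02,0,0,9.75,0.04],[0,0,0,0,0,9.75,0.04],[0,0,0,0,0,0,0.04],[0,0,0,0,0,0,0.04]]'; python3 plan.py 0.504 0.2102 0.06 -15.8;  python3 - <<'E'
from h import *
for n in C: cv2.imwrite(f"pics/lift_{n}.png",eyes.grab_frame(n)[:,:,::-1])
E
```

```text
clock: 5.15
ee_pos: [0.4734, -0.0584, 0.0907]
orientation: [-176.1, 0.5, -9.7]
contact_force: [0.4, 0.7, -3.4]
grip_width: 0.0495
grasp_force: 53.8
t 5.15 pos [ 0.4734 -0.0584  0.0907] ori [-176.06    0.48   -9.7 ] F [ 0.4  0.7 -3.4] g 0.0495 53.8
rot [-3.91  0.69  6.08] then trans [-0.0437 -0.2668  0.0307] rows>= 5
```

```bash
python3 - <<'E'
from plant import r, eyes, telemetry
s=telemetry.state();print(s)
E
python3 inch.py '[[0,0,0,0,0,0,0.04],[0,0,0,0,0,0,0.04]]';python3 plan.py 0.504 0.2102 0.09 -15.8
```

```text
{'clock': 5.25, 'joints': array([ -9.66230385,  11.44237592, -30.90119449,  48.12452935,
         3.93533351, 179.94505805]), 'joint_velocities': array([ 0.61233925,  0.0742065 ,  0.29936667,  0.08871466, -0.0401761 ,
       -0.04280205]), 'effort': array([-6.20868076e-01, -4.34027874e+01,  3.02074921e+01,  9.11584776e-02,
        3.15063084e-01, -8.09858147e-05]), 'ee_pos': array([ 0.47364577, -0.05760442,  0.09085936]), 'orientation': array([-176.06422047,    0.46432885,   -9.60748965]), 'contact_force': array([-0.48074205,  0.00324018, -2.96222246]), 'ft_torque': array([-0.02034915,  0.02596089, -0.00858752]), 'grasp_force': 53.77072870731354, 'grip_width': 0.049624678793018684}
clock: 5.5
ee_pos: [0.474, -0.0577, 0.0912]
orientation: [-176.1, 0.4, -9.6]
contact_force: [-0.3, -0.8, -2.6]
grip_width: 0.0492
grasp_force: 53.8
t 5.5 pos [ 0.474  -0.0577  0.0912] ori [-176.07    0.42   -9.6 ] F [-0.3 -0.8 -2.6] g 0.0492 53.8
rot [-3.9   0.63  6.18] then trans [-0.0441 -0.2659  0.0012] rows>= 5
```

```bash
python3 inch.py '[[0,0,0,0,0,-10,0.04],[0,0,0,0,0,-10,0.04],[0,0,0,0,0,-10,0.04],[0,0,0,0,0,-10,0.04],[0,0,0,0,0,-10,0.04],[0,0,0,0,0,-10,0.04],[0,0,0,0,0,-10,0.04],[0,0,0,0,0,-10,0.04],[0,0,0,0,0,0,0.04]]';python3 plan.py 0.504 0.2102 0.09 -15.8
```

```text
clock: 6.62
ee_pos: [0.474, -0.0581, 0.0913]
orientation: [-178.9, -3.8, 70.2]
contact_force: [0.5, -0.7, -2.5]
grip_width: 0.049
grasp_force: 53.7
t 6.62 pos [ 0.474  -0.0581  0.0913] ori [-178.91   -3.8    70.19] F [ 0.5 -0.7 -2.5] g 0.049 53.7
rot [-3.73 -2.24 85.99] then trans [-0.0442 -0.2663  0.0013] rows>= 5
```

```bash
sed -i 's/^d=.*/d=(yaw-s["orientation"][2]+180)%360-180/; s/^rv=.*/Rl=Ro.from_euler("xyz",[180,0,s["orientation"][2]],degrees=True);print("level",(R0.inv()*Rl).as_rotvec(degrees=True).round(2),"j6",s["joints"][5].round(1));rv=[0,0,-d];rv=np.array(rv)/' plan.py; python3 plan.py 0.504 0.2102 0.09 164.2
```

```text
level [-1.09 -3.8   0.04] j6 100.0
t 6.62 pos [ 0.474  -0.0581  0.0913] ori [-178.91   -3.8    70.19] F [ 0.5 -0.7 -2.5] g 0.049 53.7
rot [  0.     0.   -94.01] then trans [0.0442 0.2663 0.0013] rows>= 5
```

```bash
python3 inch.py '[[0,0,0,-1.1,-3.8,0,0.04],[0,0,0,0,0,-10.4,0.04],[0,0,0,0,0,-10.4,0.04],[0,0,0,0,0,-10.4,0.04],[0,0,0,0,0,-10.4,0.04],[0,0,0,0,0,-10.4,0.04],[0,0,0,0,0,-10.4,0.04],[0,0,0,0,0,-10.4,0.04],[0,0,0,0,0,-10.4,0.04],[0,0,0,0,0,-10.4,0.04],[0,0,0,0,0,0,0.04]]';python3 plan.py 0.504 0.2102 0.09 164.2
```

```text
clock: 8.0
ee_pos: [0.474, -0.0582, 0.0913]
orientation: [180.0, 0.0, 163.6]
contact_force: [-0.1, -0.1, -2.5]
grip_width: 0.0495
grasp_force: 53.7
level [0.01 0.01 0.  ] j6 9.3
t 8.0 pos [ 0.474  -0.0582  0.0913] ori [1.7999e+02 1.0000e-02 1.6365e+02] F [-0.1 -0.1 -2.5] g 0.0495 53.7
rot [ 0.    0.   -0.55] then trans [0.0442 0.2664 0.0013] rows>= 5
```

```bash
python3 inch.py '[[0,0,0,0,0,-0.55,0.04],[0.009,0.0533,0,0,0,0,0.04],[0.009,0.0533,0,0,0,0,0.04],[0.009,0.0533,0,0,0,0,0.04],[0.009,0.0533,0,0,0,0,0.04],[0.0082,0.0532,0,0,0,0,0.04],[0,0,0.03,0,0,0,0.04],[0,0,0,0,0,0,0.04],[0,0,0,0,0,0,0.04]]';python3 plan.py 0.504 0.2102 0.06 164.2
python3 - <<'E'
from h import *
I={n:eyes.grab_frame(n)[:,:,::-1] for n in C}
for n in C: cv2.imwrite(f"pics/d_{n}.png",I[n])
s=cv2.resize(I["scene"][140:270,300:433],None,fx=4,fy=4);t=cv2.resize(I["top"][220:320,210:278],None,fx=4,fy=4)
cv2.imwrite("pics/dock1.png",np.hstack([s[:400],t]))
E
```

```text
clock: 9.12
ee_pos: [0.5027, 0.2095, 0.0617]
orientation: [-180.0, -0.0, 164.3]
contact_force: [0.4, -0.0, -3.1]
grip_width: 0.0489
grasp_force: 54.2
level [-0.03 -0.01  0.  ] j6 38.3
t 9.12 pos [0.5027 0.2095 0.0617] ori [-1.7997e+02 -1.0000e-02  1.6433e+02] F [ 0.4 -0.  -3.1] g 0.0489 54.2
rot [0.   0.   0.13] then trans [-0.0011  0.001   0.0017] rows>= 1
```

View pics/dock1.png

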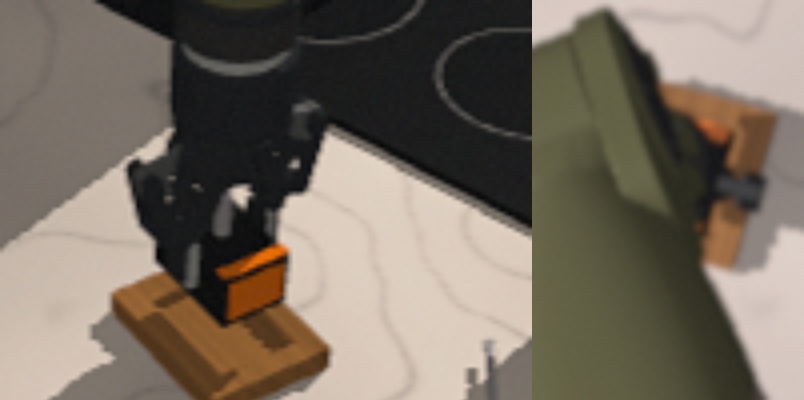

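```bash
python3 inch.py '[[-0.001,0.001,0,0,0,0.1,0.04],[0,0,0.018,0,0,0,0.04],[0,0,0.014,0,0,0,0.04],[0,0,0.003,0,0,0,0.04],[0,0,0,0,0,0,0.04],[0,0,0,0,0,0,0.04]]';python3 plan.py 0.504 0.2102 0.0195 164.2
```

```text
clock: 9.98
ee_pos: [0.5046, 0.2109, 0.0269]
orientation: [180.0, 0.1, 164.3]
contact_force: [1.0, 0.5, -3.1]
grip_width: 0.0493
grasp_force: 54.3
level [0.03 0.05 0.  ] j6 38.4
t 9.97 pos [0.5046 0.2109 0.0269] ori [1.7997e+02 5.0000e-02 1.6434e+02] F [ 1.   0.5 -3.1] g 0.0493 54.3
rot [0.   0.   0.14] then trans [ 0.0003 -0.0009  0.0074] rows>= 1
```

```bash
python3 inch.py '[[0.0003,-0.0009,0.002,0,0,0.1,0.04],[0,0,0.002,0,0,0,0.04],[0,0,0.002,0,0,0,0.04],[0,0,0,0,0,0,0.04],[0,0,0,0,0,0,0.04]]';python3 plan.py 0.504 0.2102 0.0195 164.2
```

```text
clock: 10.6
ee_pos: [0.5036, 0.21, 0.0203]
orientation: [-180.0, 0.0, 164.2]
contact_force: [0.2, -0.2, -3.5]
grip_width: 0.0492
grasp_force: 54.3
level [-0.    0.01 -0.  ] j6 38.4
t 10.6 pos [0.5036 0.21   0.0203] ori [-1.8000e+02  1.0000e-02  1.6424e+02] F [ 0.2 -0.2 -3.5] g 0.0492 54.3
rot [0.   0.   0.04] then trans [-0.0004  0.0003  0.0008] rows>= 1
```

```bash
python3 inch.py '[[0,0,0.001,0,0,0,0.04],[0,0,0,0,0,0,0.04],[0,0,0,0,0,0,0.055],[0,0,0,0,0,0,0.07],[0,0,0,0,0,0,0.085],[0,0,-0.04,0,0,0,0.085],[0,0,-0.05,0,0,0,0.085],[0,0,-0.05,0,0,0,0.085],[0,0,0,0,0,0,0.085]]';python3 plan.py 0.5318 -0.1427 0.1 164.2
```

```text
clock: 11.72
ee_pos: [0.5066, 0.2113, 0.1639]
orientation: [179.7, 0.4, 164.2]
contact_force: [0.8, 0.2, -1.0]
grip_width: 0.0848
grasp_force: 0.0
level [0.29 0.39 0.  ] j6 38.4
t 11.72 pos [0.5066 0.2113 0.1639] ori [179.71   0.39 164.24] F [ 0.8  0.2 -1. ] g 0.0848 0.0
rot [0.   0.   0.04] then trans [-0.1206 -0.3337  0.0639] rows>= 7
```

```bash
python3 inch.py '[[-0.0173,-0.0477,0,0,0,0,0.085],[-0.0173,-0.0477,0,0,0,0,0.085],[-0.0173,-0.0477,0,0,0,0,0.085],[-0.0173,-0.0477,0,0,0,0,0.085],[-0.0173,-0.0477,0,0,0,0,0.085],[-0.0173,-0.0477,0,0,0,0,0.085],[-0.0168,-0.0475,0.04,0,0,0,0.085],[0,0,0.04,0,0,0,0.085],[0,0,0,0,0,0,0.085],[0,0,0,0,0,0,0.085]]';python3 plan.py 0.5318 -0.1427 0.0 164.2;python3 - <<'E'
from h import *
I={n:eyes.grab_frame(n)[:,:,::-1] for n in C}
for n in C: cv2.imwrite(f"pics/e_{n}.png",I[n])
s=cv2.resize(I["scene"][180:255,310:390],None,fx=5,fy=5);t=cv2.resize(I["top"][225:300,215:295],None,fx=5,fy=5)
cv2.imwrite("pics/dock2.png",np.hstack([s,t]))
E
```

```text
clock: 12.98
ee_pos: [0.5291, -0.1421, 0.0811]
orientation: [180.0, 0.0, 164.3]
contact_force: [1.3, -0.4, 1.2]
grip_width: 0.0851
grasp_force: 0.0
level [0.   0.01 0.  ] j6 0.7
t 12.97 pos [ 0.5291 -0.1421  0.0811] ori [1.8000e+02 1.0000e-02 1.6428e+02] F [ 1.3 -0.4  1.2] g 0.0851 0.0
rot [0.   0.   0.08] then trans [-0.0027  0.0002  0.0811] rows>= 2
```

View pics/dock2.png

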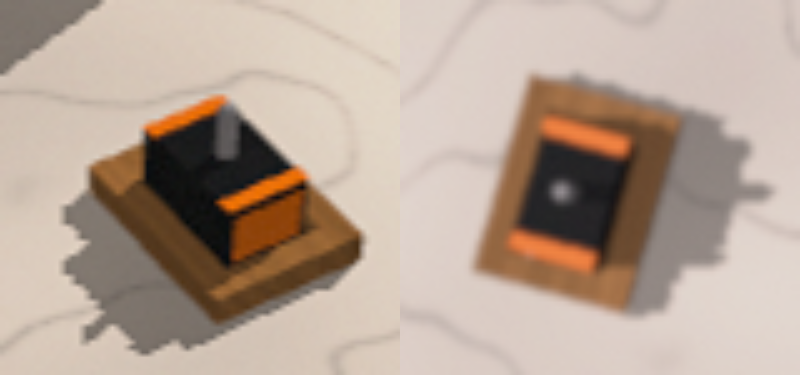

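Run:
```python
from h import *
for p in((247.4,263),): print("shaft top",ground("top",np.array(p)-.5,.078))
obs=[]
for n,roi,a in(("top",(228,238,30,48),0),("scene",(334,195,42,42),0)):
    I=cv2.imread(f"pics/e_{n}.png").astype(int);u,v,w,h=roi;c=I[v:v+h,u:u+w]
    sat=(c[...,2]-c[...,0])/np.maximum(c[...,2],1)
    m=((c.max(2)<55)|((sat>.72)&(c[...,2]>120))).astype(np.uint8)
    m=hullmask(m);m=cv2.morphologyEx(m,cv2.MORPH_OPEN,np.ones((3,3)));print(n,m.sum())
    for row in m[::3]: print("".join(".#"[x] for x in row))
    obs.append((n,roi,m.astype(float)))
for o in(obs,obs[:1],obs[1:]):
    q,c=fit([box(.078,.05,.033,.017)],o,[.504,.21,np.radians(-15.8)]);print(q[:2].round(4),np.degrees(q[2]).round(2),round(c,1))
```

```text
shaft top [0.50279643 0.21072018 0.078     ]
top 284
..............................
..............................
..............................
..............................
..............................
..............................
...............############...
..............################
.............#################
............##################
............##################
.................############.
..............................
..............................
..............................
..............................
scene 616
..........................................
..........................................
...............####.......................
........###########.......................
.....##############.....####..............
.....##############.....#######...........
.....#############################........
.....###############################......
........############################......
...........#########################......
.............######################.......
................######.########...........
...................###....................
..........................................
[0.5031 0.2067] -19.81 248.6
[0.4979 0.1931] -102.97 12.6
[0.503  0.2071] -19.23 84.6
```

```bash
python3 inch.py '[[-0.0027,0.0002,0.04,0,0,0,0.085],[0,0,0.03,0,0,0,0.085],[0,0,0,0,0,0,0.085],[0,0,0,0,0,0,0.085]]';python3 plan.py 0.5318 -0.1427 0.0 164.2
```

```text
clock: 13.58
ee_pos: [0.533, -0.1431, 0.0123]
orientation: [180.0, 0.2, 164.3]
contact_force: [0.4, 0.4, -0.4]
grip_width: 0.085
grasp_force: 0.0
level [0.   0.15 0.  ] j6 0.7
t 13.57 pos [ 0.533  -0.1431  0.0123] ori [1.8000e+02 1.5000e-01 1.6428e+02] F [ 0.4  0.4 -0.4] g 0.085 0.0
rot [0.   0.   0.08] then trans [0.0012 0.     0.0123] rows>= 1
```

```bash
python3 inch.py '[[0,0,0.007,0,0,0,0.085],[0,0,0.004,0,0,0,0.085],[0,0,0,0,0,0,0.065],[0,0,0,0,0,0,0.055],[0,0,0,0,0,0,0.04],[0,0,0,0,0,0,0.04],[0,0,0,0,0,0,0.04]]' 25;python3 plan.py 0.5318 -0.1427 0.0 74.2
```

```text
clock: 14.45
ee_pos: [0.5317, -0.1431, -0.0001]
orientation: [180.0, 0.0, 164.2]
contact_force: [-1.7, 0.2, 5.7]
grip_width: 0.0487
grasp_force: 25.7
level [0.   0.03 0.  ] j6 0.7
t 14.45 pos [ 5.317e-01 -1.431e-01 -1.000e-04] ori [1.8000e+02 3.0000e-02 1.6424e+02] F [-1.7  0.2  5.7] g 0.0487 25.7
rot [ 0.    0.   90.04] then trans [ 0.0004 -0.     -0.0001] rows>= 1
```

```bash
python3 inch.py '[[0,0,0,0,0,0,0.065],[0,0,-0.003,0,0,0,0.075],[0,0,0,0,0,10,0.075],[0,0,0,0,0,10,0.075],[0,0,0,0,0,10,0.075],[0,0,0,0,0,10,0.075],[0,0,0,0,0,10,0.075],[0,0,0,0,0,10,0.075],[0,0,0,0,0,10,0.075],[0,0,0,0,0,10,0.075],[0,0,0,0,0,10,0.075],[0,0,0.003,0,0,0,0.075]]';python3 plan.py 0.5318 -0.1427 0.0 74.2; python3 inch.py '[[0,0,0,0,0,0,0.065],[0,0,0,0,0,0,0.055],[0,0,0,0,0,0,0.04],[0,0,0,0,0,0,0.04],[0,0,0,0,0,0,0.04],[0,0,0,0,0,0,0.04]]' 35;python3 plan.py 0.504 0.21 0.13 74.2
```

```text
clock: 15.95
ee_pos: [0.5319, -0.1431, -0.0004]
orientation: [180.0, 0.0, 74.3]
contact_force: [-0.5, 0.2, -0.5]
grip_width: 0.0754
grasp_force: 0.0
level [0.04 0.   0.  ] j6 90.6
t 15.95 pos [ 5.319e-01 -1.431e-01 -4.000e-04] ori [179.96   0.    74.35] F [-0.5  0.2 -0.5] g 0.0754 0.0
rot [0.   0.   0.15] then trans [ 0.0004 -0.0002 -0.0004] rows>= 1
clock: 16.7
ee_pos: [0.5316, -0.1431, -0.0001]
orientation: [180.0, -0.0, 74.3]
contact_force: [-1.9, 0.1, 5.6]
grip_width: 0.0486
grasp_force: 35.7
level [ 0.03 -0.   -0.  ] j6 90.7
t 16.7 pos [ 5.316e-01 -1.431e-01 -1.000e-04] ori [179.97  -0.    74.27] F [-1.9  0.1  5.6] g 0.0486 35.7
rot [0.   0.   0.07] then trans [ 0.3322 -0.1227 -0.1301] rows>= 7
```

```bash
cat > prof.py <<'E'
from h import *
c=np.array([.5036,.21]);a=np.radians(-15.76);ex=np.array([np.cos(a),np.sin(a)]);ey=np.array([-ex[1],ex[0]])
s=np.arange(-.045,.0451,.0005)
for n in C:
    R=cv2.imread(f"pics/e_{n}.png")[...,2].astype(np.float32)
    for yo in(-.018,-.014,-.010,.010,.014,.018):
        P=np.c_[c+np.outer(s,ex)+yo*ey,0*s+.05];uv=proj(n,P).astype(np.float32)
        v=cv2.remap(R,uv[:,:1].copy(),uv[:,1:].copy(),cv2.INTER_LINEAR).ravel()
        lo,hi=35,v.max(); mid=(lo+hi)/2
        b=v<mid; k=np.where(b&(abs(s)<.036))[0]
        print(n,yo,"black from",s[k[0]].round(4),"to",s[k[-1]].round(4),"centre",((s[k[0]]+s[k[-1]])/2*1000).round(2),"mm, max",hi)
E
python3 prof.py
```

```text
scene -0.018 black from -0.03 to 0.0275 centre -1.25 mm, max 236.86328
scene -0.014 black from -0.03 to 0.0275 centre -1.25 mm, max 239.625
scene -0.01 black from -0.0295 to 0.027 centre -1.25 mm, max 238.10938
scene 0.01 black from -0.03 to 0.027 centre -1.5 mm, max 236.3584
scene 0.014 black from -0.03 to 0.0275 centre -1.25 mm, max 238.50586
scene 0.018 black from -0.0315 to 0.0265 centre -2.5 mm, max 236.0
top -0.018 black from -0.029 to 0.0255 centre -1.75 mm, max 238.40625
top -0.014 black from -0.0285 to 0.0255 centre -1.5 mm, max 239.02832
top -0.01 black from -0.029 to 0.0255 centre -1.75 mm, max 239.0
top 0.01 black from -0.0295 to 0.0255 centre -2.0 mm, max 238.01758
top 0.014 black from -0.0295 to 0.0255 centre -2.0 mm, max 237.99219
top 0.018 black from -0.0295 to 0.025 centre -2.25 mm, max 238.35352
```

```bash
python3 inch.py '[[0,0,-0.04,0,0,0,0.04],[0,0,-0.06,0,0,0,0.04],[0,0,-0.02,0,0,0,0.04],[0,0,0,0,0,0,0.04]]';python3 plan.py 0.5024 0.2105 0.11 74.2
```

```text
clock: 17.2
ee_pos: [0.533, -0.1434, 0.1211]
orientation: [179.8, -0.0, 74.3]
contact_force: [0.5, 0.7, -0.8]
grip_width: 0.0484
grasp_force: 36.8
level [ 0.23 -0.   -0.  ] j6 90.7
t 17.2 pos [ 0.533  -0.1434  0.1211] ori [179.77  -0.    74.27] F [ 0.5  0.7 -0.8] g 0.0484 36.8
rot [0.   0.   0.07] then trans [ 0.3322 -0.1258  0.0111] rows>= 6
```

```bash
python3 inch.py '[[0.0474,-0.0178,0,0,0,0,0.04],[0.0474,-0.0178,0,0,0,0,0.04],[0.0474,-0.0178,0,0,0,0,0.04],[0.0474,-0.0178,0,0,0,0,0.04],[0.0474,-0.0178,0,0,0,0,0.04],[0.0474,-0.0178,0,0,0,0,0.04],[0.0474,-0.0178,0.01,0,0,0,0.04],[0,0,0,0,0,0,0.04],[0,0,0,0,0,0,0.04],[0,0,0,0,0,0,0.04]]';python3 plan.py 0.5024 0.2105 0.09 74.2
```

```text
clock: 18.45
ee_pos: [0.5015, 0.2088, 0.1089]
orientation: [-180.0, 0.1, 74.2]
contact_force: [-1.0, -0.4, -1.4]
grip_width: 0.0486
grasp_force: 36.8
level [-0.03  0.06 -0.  ] j6 128.5
t 18.45 pos [0.5015 0.2088 0.1089] ori [-1.7997e+02  6.0000e-02  7.4160e+01] F [-1.  -0.4 -1.4] g 0.0486 36.8
rot [ 0.    0.   -0.04] then trans [0.0018 0.0004 0.0189] rows>= 1
```

```bash
python3 inch.py '[[0.0018,0.0004,0.01,0,0,0,0.04],[0,0,0.01,0,0,0,0.04],[0,0,0,0,0,0,0.04],[0,0,0,0,0,0,0.04],[0,0,0,0,0,0,0.04]]';python3 plan.py 0.5024 0.2105 0.07 74.2
```

```text
clock: 19.08
ee_pos: [0.5029, 0.2119, 0.0898]
orientation: [180.0, -0.0, 74.2]
contact_force: [0.2, 0.1, -1.8]
grip_width: 0.0482
grasp_force: 36.8
level [ 0.04 -0.02 -0.  ] j6 128.6
t 19.07 pos [0.5029 0.2119 0.0898] ori [ 1.7996e+02 -2.0000e-02  7.4240e+01] F [ 0.2  0.1 -1.8] g 0.0482 36.8
rot [0.   0.   0.04] then trans [-0.0014 -0.0001  0.0198] rows>= 1
```

```bash
python3 inch.py '[[0,0,0,0,0,0,0.04],[0,0,0,0,0,0,0.04]]';python3 plan.py 0.5024 0.2105 0.07 74.2
```

```text
clock: 19.32
ee_pos: [0.5027, 0.2118, 0.0896]
orientation: [180.0, -0.0, 74.2]
contact_force: [-0.4, 0.4, -0.4]
grip_width: 0.0485
grasp_force: 36.8
level [ 0.03 -0.01 -0.  ] j6 128.6
t 19.32 pos [0.5027 0.2118 0.0896] ori [ 1.7997e+02 -1.0000e-02  7.4250e+01] F [-0.4  0.4 -0.4] g 0.0485 36.8
rot [0.   0.   0.05] then trans [-0.0014  0.0001  0.0196] rows>= 1
```

```bash
python3 inch.py '[[-0.0013,0,0,0,0,0,0.04],[0,0,0.005,0,0,0,0.04],[0,0,0.005,0,0,0,0.04],[0,0,0.005,0,0,0,0.04],[0,0,0,0,0,0,0.04],[0,0,0,0,0,0,0.04]]';python3 plan.py 0.5024 0.2105 0.05 74.2
```

```text
clock: 20.08
ee_pos: [0.5023, 0.2105, 0.0745]
orientation: [180.0, 0.0, 74.2]
contact_force: [0.2, -0.3, -0.4]
grip_width: 0.0486
grasp_force: 36.8
level [0.01 0.   0.  ] j6 128.5
t 20.07 pos [0.5023 0.2105 0.0745] ori [179.99   0.    74.24] F [ 0.2 -0.3 -0.4] g 0.0486 36.8
rot [0.   0.   0.04] then trans [0.     0.0001 0.0245] rows>= 1
```

7.5 mm below the shaft tip with no contact force: the ring is threaded. Continue down.

```bash
python3 inch.py '[[0,0,0.008,0,0,0,0.04],[0,0,0.008,0,0,0,0.04],[0,0,0.005,0,0,0,0.04],[0,0,0.002,0,0,0,0.04],[0,0,0,0,0,0,0.04],[0,0,0,0,0,0,0.04]]';python3 plan.py 0.5024 0.2105 0.05 74.2
```

```text
clock: 20.82
ee_pos: [0.5024, 0.2106, 0.0517]
orientation: [180.0, -0.0, 74.2]
contact_force: [-0.4, 0.1, -1.1]
grip_width: 0.0488
grasp_force: 36.8
level [ 0.03 -0.01 -0.  ] j6 128.5
t 20.82 pos [0.5024 0.2106 0.0517] ori [ 1.7997e+02 -1.0000e-02  7.4240e+01] F [-0.4  0.1 -1.1] g 0.0488 36.8
rot [0.   0.   0.04] then trans [-0.0001 -0.      0.0017] rows>= 1
```

```bash
python3 inch.py '[[0,0,0.0015,0,0,0,0.04],[0,0,0,0,0,0,0.04],[0,0,0,0,0,0,0.055],[0,0,0,0,0,0,0.07],[0,0,0,0,0,0,0.085],[0,0,0,0,0,0,0.085],[0,0,-0.04,0,0,0,0.085],[0,0,-0.05,0,0,0,0.085],[0,0,0,0,0,0,0.085]]';python3 plan.py 0.4541 -0.304 0.14 74.2
```

```text
clock: 21.95
ee_pos: [0.5052, 0.2118, 0.1441]
orientation: [179.6, -0.3, 74.2]
contact_force: [1.2, -0.5, 0.7]
grip_width: 0.0851
grasp_force: 0.0
level [ 0.36 -0.27 -0.  ] j6 128.5
t 21.95 pos [0.5052 0.2118 0.1441] ori [179.64  -0.27  74.24] F [ 1.2 -0.5  0.7] g 0.0851 0.0
rot [0.   0.   0.04] then trans [-0.5102  0.0912  0.0041] rows>= 9
```

```bash
python3 inch.py '[[-0.051,0.0091,0,0,0,0,0.085],[-0.051,0.0091,0,0,0,0,0.085],[-0.051,0.0091,0,0,0,0,0.085],[-0.051,0.0091,0,0,0,0,0.085],[-0.051,0.0091,0,0,0,0,0.085],[-0.051,0.0091,0,0,0,0,0.085],[-0.051,0.0091,0,0,0,0,0.085],[-0.051,0.0091,0,0,0,0,0.085],[-0.051,0.0091,0,0,0,0,0.085],[-0.051,0.0091,0.04,0,0,0,0.085],[0,0,0.03,0,0,0,0.085],[0,0,0,0,0,0,0.085]]';python3 inch.py '[[0,0,0,0,0,0,0.085],[0,0,0,0,0,0,0.085]]';python3 plan.py 0.4541 -0.304 0.0 74.2;python3 - <<'E'
from h import *
for n in C: cv2.imwrite(f"pics/f_{n}.png",eyes.grab_frame(n)[:,:,::-1])
E
```

```text
clock: 23.45
ee_pos: [0.4488, -0.3016, 0.0688]
orientation: [-179.7, -0.1, 74.2]
contact_force: [-0.7, -0.1, -0.4]
grip_width: 0.0849
grasp_force: 0.0
clock: 23.7
ee_pos: [0.4527, -0.3027, 0.0732]
orientation: [179.9, 0.0, 74.3]
contact_force: [-0.1, -0.2, 0.4]
grip_width: 0.0853
grasp_force: 0.0
level [0.14 0.04 0.  ] j6 71.9
t 23.7 pos [ 0.4527 -0.3027  0.0732] ori [1.7986e+02 4.0000e-02 7.4310e+01] F [-0.1 -0.2  0.4] g 0.0853 0.0
rot [0.   0.   0.11] then trans [-0.0008  0.0017  0.0732] rows>= 2
```

```bash
python3 inch.py '[[-0.0008,0.0017,0.035,0,0,0,0.085],[0,0,0.025,0,0,0,0.085],[0,0,0.01,0,0,0,0.085],[0,0,0.003,0,0,0,0.085],[0,0,0,0,0,0,0.085],[0,0,0,0,0,0,0.065],[0,0,0,0,0,0,0.055],[0,0,0,0,0,0,0.04],[0,0,0,0,0,0,0.04],[0,0,0,0,0,0,0.04],[0,0,0,0,0,0,0.04]]' 25;python3 plan.py 0.4541 -0.304 -0.001 164.2
```

```text
clock: 25.18
ee_pos: [0.4535, -0.3043, -0.0003]
orientation: [179.9, 0.0, 74.2]
contact_force: [-1.2, -0.2, 6.1]
grip_width: 0.0483
grasp_force: 25.1
level [0.08 0.02 0.  ] j6 71.9
t 25.18 pos [ 4.535e-01 -3.043e-01 -3.000e-04] ori [1.7992e+02 2.0000e-02 7.4230e+01] F [-1.2 -0.2  6.1] g 0.0483 25.1
rot [  0.     0.   -89.97] then trans [-0.0005  0.0004  0.0007] rows>= 1
```

```bash
python3 inch.py '[[0,0,0,0,0,0,0.06],[0,0,-0.003,0,0,0,0.066],[0,0,0,0,0,-10,0.066],[0,0,0,0,0,-10,0.066],[0,0,0,0,0,-10,0.066],[0,0,0,0,0,-10,0.066],[0,0,0,0,0,-10,0.066],[0,0,0,0,0,-10,0.066],[0,0,0,0,0,-10,0.066],[0,0,0,0,0,-10,0.066],[0,0,0,0,0,-10,0.066],[0,0,0.003,0,0,0,0.066]]'; python3 inch.py '[[0,0,0,0,0,0,0.06],[0,0,0,0,0,0,0.05],[0,0,0,0,0,0,0.04],[0,0,0,0,0,0,0.04],[0,0,0,0,0,0,0.04],[0,0,0,0,0,0,0.04]]' 35;python3 plan.py 0.5024 0.2105 0.12 164.2
```

```text
clock: 26.68
ee_pos: [0.4532, -0.3041, -0.0011]
orientation: [-180.0, 0.0, 164.1]
contact_force: [0.5, 0.6, -0.2]
grip_width: 0.0658
grasp_force: 0.0
clock: 27.42
ee_pos: [0.4529, -0.3038, -0.0008]
orientation: [180.0, 0.0, 164.2]
contact_force: [-1.0, 0.7, 5.5]
grip_width: 0.0484
grasp_force: 35.5
level [0.01 0.01 0.  ] j6 -18.1
t 27.43 pos [ 0.4529 -0.3038 -0.0008] ori [1.7999e+02 1.0000e-02 1.6421e+02] F [-1.   0.7  5.5] g 0.0484 35.5
rot [0.   0.   0.01] then trans [ 0.0924  0.5083 -0.1208] rows>= 9
```

```bash
python3 inch.py '[[0,0,-0.04,0,0,0,0.04],[0,0,-0.06,0,0,0,0.04],[0,0,-0.021,0,0,0,0.04],[0.0092,0.0508,0,0,0,0,0.04],[0.0092,0.0508,0,0,0,0,0.04],[0.0092,0.0508,0,0,0,0,0.04],[0.0092,0.0508,0,0,0,0,0.04],[0.0092,0.0508,0,0,0,0,0.04],[0.0092,0.0508,0,0,0,0,0.04],[0.0092,0.0508,0,0,0,0,0.04],[0.0092,0.0508,0,0,0,0,0.04],[0.0092,0.0508,0,0,0,0,0.04]]';python3 inch.py '[[0.0092,0.0508,0.02,0,0,0,0.04],[0,0,0,0,0,0,0.04],[0,0,0,0,0,0,0.04],[0,0,0,0,0,0,0.04],[0,0,0,0,0,0,0.04]]';python3 plan.py 0.5017 0.2107 0.09 164.2
```

```text
clock: 28.92
ee_pos: [0.4974, 0.1602, 0.1196]
orientation: [-180.0, 0.0, 164.2]
contact_force: [1.3, -0.6, -2.1]
grip_width: 0.0482
grasp_force: 36.9
clock: 29.55
ee_pos: [0.5027, 0.209, 0.1002]
orientation: [180.0, 0.0, 164.1]
contact_force: [-0.5, 0.0, -1.3]
grip_width: 0.0484
grasp_force: 37.0
level [0.01 0.04 0.  ] j6 38.4
t 29.55 pos [0.5027 0.209  0.1002] ori [1.7999e+02 4.0000e-02 1.6414e+02] F [-0.5  0.  -1.3] g 0.0484 37.0
rot [ 0.    0.   -0.06] then trans [0.0014 0.0014 0.0102] rows>= 1
```

```bash
python3 inch.py '[[0.0014,0.0014,0.01,0,0,0,0.04],[0,0,0,0,0,0,0.04],[0,0,0,0,0,0,0.04],[0,0,0,0,0,0,0.04],[0,0,0,0,0,0,0.04],[0,0,0,0,0,0,0.04]]';python3 plan.py 0.5017 0.2107 0.075 164.2
```

```text
clock: 30.3
ee_pos: [0.5015, 0.2117, 0.0899]
orientation: [180.0, 0.0, 164.2]
contact_force: [0.1, -0.5, -0.5]
grip_width: 0.0483
grasp_force: 37.0
level [0.   0.02 0.  ] j6 38.6
t 30.3 pos [0.5015 0.2117 0.0899] ori [1.8000e+02 2.0000e-02 1.6425e+02] F [ 0.1 -0.5 -0.5] g 0.0483 37.0
rot [0.   0.   0.05] then trans [-0.0005 -0.001   0.0149] rows>= 1
```

```bash
python3 inch.py '[[-0.0005,-0.001,0,0,0,0,0.04],[0,0,0.005,0,0,0,0.04],[0,0,0.005,0,0,0,0.04],[0,0,0.005,0,0,0,0.04],[0,0,0,0,0,0,0.04],[0,0,0,0,0,0,0.04]]';python3 plan.py 0.5017 0.2107 0.063 164.2
```

```text
clock: 31.05
ee_pos: [0.5016, 0.2106, 0.0748]
orientation: [-180.0, 0.0, 164.2]
contact_force: [-0.4, 0.1, -1.1]
grip_width: 0.0485
grasp_force: 37.0
level [-0.    0.01 -0.  ] j6 38.5
t 31.05 pos [0.5016 0.2106 0.0748] ori [-1.8000e+02  1.0000e-02  1.6424e+02] F [-0.4  0.1 -1.1] g 0.0485 37.0
rot [0.   0.   0.04] then trans [-0.      0.0001  0.0118] rows>= 1
```

```bash
python3 inch.py '[[0,0,0.005,0,0,0,0.04],[0,0,0.004,0,0,0,0.04],[0,0,0.002,0,0,0,0.04],[0,0,0,0,0,0,0.04],[0,0,0,0,0,0,0.04]]';python3 plan.py 0.5017 0.2107 0.063 164.2;python3 inch.py '[[0,0,0,0,0,0,0.055],[0,0,0,0,0,0,0.07],[0,0,0,0,0,0,0.085],[0,0,0,0,0,0,0.085],[0,0,0,0,0,0,0.085]]';python3 plan.py 0.5024 0.2104 0.0195 164.2
```

```text
clock: 31.68
ee_pos: [0.5017, 0.2106, 0.0638]
orientation: [180.0, 0.0, 164.2]
contact_force: [-0.7, 0.1, -1.4]
grip_width: 0.0484
grasp_force: 37.0
level [0.   0.02 0.  ] j6 38.5
t 31.68 pos [0.5017 0.2106 0.0638] ori [1.8000e+02 2.0000e-02 1.6424e+02] F [-0.7  0.1 -1.4] g 0.0484 37.0
rot [0.   0.   0.04] then trans [0.     0.0001 0.0008] rows>= 1
clock: 32.3
ee_pos: [0.5017, 0.2106, 0.0638]
orientation: [180.0, 0.0, 164.2]
contact_force: [0.2, 0.5, -0.7]
grip_width: 0.0849
grasp_force: 0.0
level [0.   0.01 0.  ] j6 38.5
t 32.3 pos [0.5017 0.2106 0.0638] ori [1.8000e+02 1.0000e-02 1.6424e+02] F [ 0.2  0.5 -0.7] g 0.0849 0.0
rot [0.   0.   0.04] then trans [-0.0007  0.0001  0.0443] rows>= 1
```

```bash
python3 inch.py '[[-0.0006,0,0.015,0,0,0,0.085],[0,0,0.015,0,0,0,0.085],[0,0,0.01,0,0,0,0.085],[0,0,0.004,0,0,0,0.085],[0,0,0,0,0,0,0.085],[0,0,0,0,0,0,0.085],[0,0,0,0,0,0,0.065],[0,0,0,0,0,0,0.055],[0,0,0,0,0,0,0.04],[0,0,0,0,0,0,0.04],[0,0,0,0,0,0,0.04],[0,0,0,0,0,0,0.04]]' 60;python3 plan.py 0.5024 0.2104 0.2 164.2
```

```text
clock: 33.8
ee_pos: [0.5026, 0.2105, 0.0203]
orientation: [180.0, 0.1, 164.2]
contact_force: [-1.0, 0.6, 5.3]
grip_width: 0.0494
grasp_force: 63.9
level [0.02 0.05 0.  ] j6 38.5
t 33.8 pos [0.5026 0.2105 0.0203] ori [1.7998e+02 5.0000e-02 1.6425e+02] F [-1.   0.6  5.3] g 0.0494 63.9
rot [0.   0.   0.05] then trans [ 0.0002 -0.0002 -0.1797] rows>= 3
```

```bash
python3 inch.py '[[0,0,-0.004,0,0,0,0.04],[0,0,-0.006,0,0,0,0.04],[0,0,-0.01,0,0,0,0.04],[0,0,-0.02,0,0,0,0.04],[0,0,-0.03,0,0,0,0.04],[0,0,-0.035,0,0,0,0.04],[0,0,-0.035,0,0,0,0.04],[0,0,-0.025,0,0,-4,0.04],[0,0,-0.005,0,0,-6.8,0.04],[0,0,0,0,0,0,0.04],[0,0,0,0,0,0,0.04],[0,0,0,0,0,0,0.04]]';python3 plan.py 0.636 0.0017 0.1913 175.1
python3 - <<'E'
from h import *
# base of stand: box front 20, back 80, half-width 43; print contrast across its edges to refine yaw (top picture)
t=cv2.imread("pics/top0.png").astype(int)
for v in range(158,178): print(v,t[v,300:350,1])
E
```

```text
clock: 35.3
ee_pos: [0.5017, 0.2102, 0.1891]
orientation: [-180.0, -0.1, 175.0]
contact_force: [-0.1, 0.1, -5.7]
grip_width: 0.0493
grasp_force: 63.1
level [-0.03 -0.05  0.  ] j6 27.8
t 35.3 pos [0.5017 0.2102 0.1891] ori [-1.7997e+02 -5.0000e-02  1.7498e+02] F [-0.1  0.1 -5.7] g 0.0493 63.1
rot [ 0.    0.   -0.12] then trans [-0.1516 -0.1963 -0.0022] rows>= 5
158 [181 181 182 182 182 183 178 176 170 167 167 170 181 186 149  81  41  38
  37  36  36  36  36  37  36  37  36  37  39  37  39  38  37  37  37  37
  38  39  35  54  96 116 118 118 128 161 181 184 183 183]
159 [181 182 182 182 183 182 181 180 179 175 170 169 175 185 159 109  77  73
  72  70  61  53  60  65  57  46  41  38  37  37  38  36  37  38  37  38
  36  40  37  59 105 123 121 119 128 160 182 185 183 184]
160 [182 182 181 182 182 182 182 182 182 181 178 175 175 180 170 147 133 134
 137 133 112  98 109 117 107  86  73  74  73  73  71  64  53  49  52  53
  47  43  39  59 102 122 122 118 129 162 182 184 184 184]
161 [182 182 182 183 182 183 183 184 183 182 182 180 178 189 190 182 180 179
 179 175 158 143 148 156 150 137 131
[... 2722 characters left out ...]
79 174 174 170 168
 170 173 176 167 143 128 137 167 184 188 188 187 187 181]
175 [184 184 183 184 183 184 183 184 183 184 184 184 183 183 184 184 183 184
 184 183 183 181 177 171 162 162 169 176 180 182 183 178 174 173 167 162
 164 167 171 167 162 159 162 177 187 189 188 187 187 183]
176 [184 184 183 184 184 184 184 184 183 184 183 183 183 183 183 184 184 184
 184 183 184 184 181 176 167 165 173 180 183 184 185 185 185 184 182 182
 182 182 183 184 183 183 183 186 187 187 188 188 187 184]
177 [185 184 184 183 183 184 184 183 184 183 184 184 183 184 184 183 184 184
 184 184 185 184 182 175 168 166 172 179 183 184 186 187 186 187 186 187
 187 187 187 188 189 189 189 188 187 189 188 188 188 186]
```

```bash
python3 inch.py '[[-0.02,-0.026,0,0,0,0,0.04],[-0.03,-0.039,0,0,0,0.1,0.04],[-0.03,-0.039,0,0,0,0.2,0.04],[-0.03,-0.039,0,0,0,0,0.04],[-0.024,-0.031,-0.002,0,0,0,0.04],[-0.0176,-0.0223,0,0,0,0,0.04],[0,0,0,0,0,0,0.04],[0,0,0,0,0,0,0.04],[0,0,0,0,0,0,0.04],[0,0,0,0,0,0,0.04],[0,0,0,0,0,0,0.04]]';python3 plan.py 0.636 0.0013 0.1913 175.3
python3 - <<'E'
from h import *
for z in(.006,.01,.015): print(z,ground("top",(311.3,171.6),z).round(4),ground("top",(339.7,174.0),z).round(4))
for n in C: cv2.imwrite(f"pics/v_{n}.png",eyes.grab_frame(n)[:,:,::-1])
s=cv2.imread("pics/v_scene.png");t=cv2.imread("pics/v_top.png")
cv2.imwrite("pics/view1.png",np.hstack([cv2.resize(s[150:290,290:440],(450,420)),cv2.resize(t[110:250,265:380],(345,420))]))
E
```

```text
clock: 36.67
ee_pos: [0.6355, 0.0019, 0.192]
orientation: [-180.0, 0.0, 174.8]
contact_force: [-0.5, 0.2, -6.3]
grip_width: 0.0488
grasp_force: 63.4
level [-0.    0.02 -0.  ] j6 5.4
t 36.67 pos [0.6355 0.0019 0.192 ] ori [-1.8000e+02  2.0000e-02  1.7478e+02] F [-0.5  0.2 -6.3] g 0.0488 63.4
rot [ 0.    0.   -0.52] then trans [-0.0005 -0.0005  0.0007] rows>= 1
0.006 [0.7782 0.0333 0.006 ] [ 0.7716 -0.0516  0.006 ]
0.01 [0.7773 0.0332 0.01  ] [ 0.7708 -0.0514  0.01  ]
0.015 [0.7763 0.0331 0.015 ] [ 0.7697 -0.0513  0.015 ]
```

View pics/view1.png

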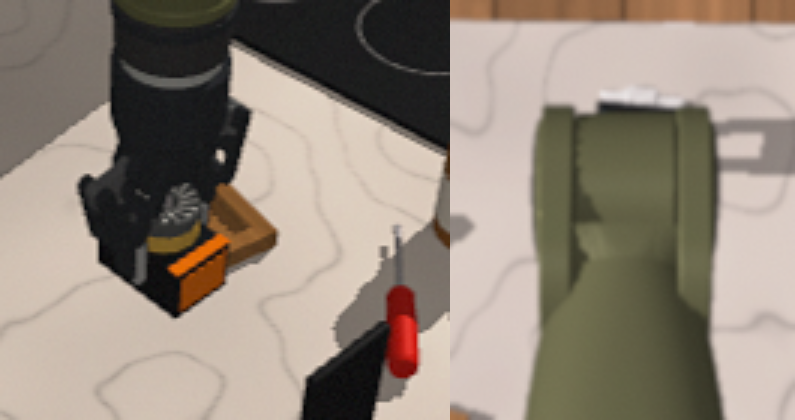

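```bash
python3 inch.py '[[0,0,0.0007,0,0,-0.5,0.04],[0,0,0,0,0,0,0.04],[0,0,0,0,0,0,0.04],[0,0,0,0,0,0,0.04],[0,0,0,0,0,0,0.04],[0,0,0,0,0,0,0.04]]';python3 plan.py 0.6358 0.0016 0.1913 175.3
```

```text
clock: 37.52
ee_pos: [0.6357, 0.0013, 0.1911]
orientation: [-180.0, 0.0, 175.2]
contact_force: [0.8, -0.4, -5.1]
grip_width: 0.0489
grasp_force: 63.3
level [-0.    0.01 -0.  ] j6 4.9
t 37.52 pos [0.6357 0.0013 0.1911] ori [-1.8000e+02  1.0000e-02  1.7524e+02] F [ 0.8 -0.4 -5.1] g 0.0489 63.3
rot [ 0.    0.   -0.06] then trans [-0.0001  0.0003 -0.0002] rows>= 1
```

```bash
python3 -c "
from plant import r, eyes, telemetry
print(r.finish_job())"
```

```text
the job is handed in; nothing more can be done
None
```

The job is handed in at about 37.5 s of 72 s: the burr set was assembled in the dock, lifted out by the carrier, and is held upright at the view point, an estimated 16 cm from the lens (camera measurements, good to about 2 mm) and turned to face the phone; I saw no contact with the phone or other items, though I did not re-measure them.

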